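# Hold the matching slide holder against the sprung microscope carriage

## Robot

A 6-joint arm with a two-finger parallel gripper is mounted at the origin on the work surface. World frame = base frame: x ahead of the robot, y to its left, z up, the work surface at z = 0. Lengths are in m, angles in rad, forces in N, time in s.
With the tool pointing down it reaches from about 0.25 to 0.725 m from the base axis. Payload 9.7 kg.
Tool frame: the origin (TCP) lies at the very end of the fingers, on their centre line; the grasp point (between the pads) lies 19 mm behind it; z points along the fingers, y is the line along which they close (so a half turn about z gives the same grasp; the last joint's range is limited). The gripper opens to 85 mm and grips with 20 to 120 N. Pads are 22 mm wide; open, the fingers measure 114 mm over their backs; the gripper's body (76 mm by 85 mm) begins 54 mm behind the grasp point. The pads swing forward as they close: fully open they stand 13 mm farther back than shut.
Start: joints at [-1.127, 0.087, 0.176, 1.66, 0, 1.571], TCP at [0.236, -0.497, 0.231] pointing down, gripper open.
Joint ranges: [-3.13, 3.13], [-0.85, 1.81], [-1.15, 1.24], [-2.2, 2.28], [-1.44, 1.52], [-3.14, 3.14]. Speed limits (rad/s): [2.22, 2.22, 2.57, 3.14, 3.14, 3.14].

## Interface

Orientations are given as [roll, pitch, yaw] about the fixed x, y, z axes, in that order (R = Rz(yaw) Ry(pitch) Rx(roll)).
In Python, from workcell import manip gives the robot as it stands.
- The arm moves only by the shell command python3 -m handwheel 'ROWS' [FORCE]. ROWS is JSON, one flat list of numbers, 7 for each row, row after row: the opening, from 0 (shut) to 1 (fully open), then the shift along the tool's x, y, z normalised to -1 to 1, where 1 is 0.15 m, then the turn, a rotation vector about the tool's x, y, z normalised to -1 to 1, where 1 is 0.5 rad. In form: [claw, dx, dy, dz, rx, ry, rz, claw, dx, dy, dz, rx, ry, rz, ...]. A call has 1 to 5 rows; each row shifts and turns the commanded pose from where the row before left it, along the tool's axes as they then stand; what a row does not reach is not made up. A row lasts 1/10 s, in which the tool goes at most 50 mm and 8.59 degrees, less where a joint would pass 70% of its speed; a pose out of reach is approached as far as the arm can. A call with a number of a shift or a turn outside -1 to 1 is refused whole. A call with a gripper value outside its range is refused whole. The fingers move at their own pace and stop on an object; FORCE is the grip in N (left out, the last holds). Time passes only in rows, so rows that do not move let the fingers close. It gives the time, the measured TCP pose, the force, the opening and the grip force at its end, in the units of the state.
- manip.sense(): the state, without advancing time (a new reading comes with each control period).
- manip.read_camera(name): name is "side" or "top" or "wrist"; returns a dict with "image" (384x512x3 uint8, red, green, blue), "depth" (384x512 float32, m along the optical axis (not along the pixel's ray), 0 where there is no reading), "fx", "fy", "cx", "cy" (pixels), "view" (4x4, takes a point from world to camera coordinates); the wrist camera has in their place "hand_eye" (4x4, takes a point from camera to tool coordinates, whose origin is the TCP and whose axes are the flange's). Camera axes: x right, y down, z forward; pixel columns grow to the right and rows downward; lengths in m; the calibration is good to about 2 mm. A picture is of the moment at which its call begins: read the wrist's pose just before it.
- manip.close_job(): hands the job in; it is judged then, once.
The state is a dict: "clock": time; "joint_positions": joint angles; "qd": joint speeds; "joint_torque": joint torques, N m; "tcp_pos": TCP position; "ee_rot": TCP orientation; "force": force on the tool from outside, world axes, zero at the start; "wrist_torque": the same for the moment, N m; "grip_width": finger opening in m; "finger_force": force on a finger pad.
Only numpy, scipy, OpenCV 4.12 (cv2) and the standard library are available. Lean on these libraries where they do the work, as an engineer would, in place of code of your own. Each camera call takes 0.05 s, during which the arm holds its last target. There are 200 camera calls.

## Task

Find the one slide holder whose slot matches the tongue of the sprung carriage on the assembly stand (a few millimetres of play, not a tight miss and not a loose gape), lay it flat on the stand's plate with its slot facing the tongue, and slide it on until both prongs sit flush against the carriage. Then keep pushing gently, without running the carriage to the end of its travel, until the carriage's pointer is midway between the two white marks (a push of about 10 N), and finish there, still gripping and pushing, so that a colleague can put in the screws: do not let go. Leave the other two holders and everything else on the bench where they are.

Things in the scene. Friction and masses are not known exactly. Their poses are not given: they have to be found in the camera images.
- stand: fixed assembly stand: black plate 220 (x) x 130 (y) mm, its flat top 50 mm above the bench. Origin: on the bench under the plate's centre. +x: the way the carriage is pushed, away from the robot, turned up to 20 degrees. A housing 26 mm high stands on the plate at x = 91 to 109 mm; the plate is free from x = -110 to -9 mm.
- carriage: aluminium block 26 (x) x 90 (y) mm, 20.5 mm high, sliding on the plate along the stand's x against a spring: 0.5 N per mm of push (10 N at 20 mm), nearly frictionless, end stop at 40 mm; springs back. Origin: middle of its flat front (-x) face at the plate's top; axes as the stand's. Unpushed it is at x = 15, y = 0, z = 50 mm of the stand.
- tongue_tip (a point): foremost point of the carriage's tongue, 24 mm before (-x) the carriage's front face, 6 mm above the plate. The tongue is 30 mm wide (y), 12.5 mm high, with a half-round nose pointing towards the robot.
- pointer (a point): small pointer on the carriage's +y side. On the plate's +y edge are two white scribed lines across the travel: it reaches the near one at 14 mm of push and the far one at 26 mm; midway is 20 mm.
- holder_mid: loose flat aluminium slide holder, 70 (x) x 84 (y) x 8 mm, about 0.16 kg, with a slot 36 mm wide (y), 28 mm deep, open at the middle of its front (+x) edge, a prong each side. Origin: centre of the underside; z up. Black grip block on it: 34 (x) x 24 (y) mm, centre at x = -14 mm, top 46 mm above the underside. It matches the tongue; home, its origin is 35 mm before the carriage's face.
- holder_narrow: loose flat aluminium slide holder, 70 (x) x 84 (y) x 8 mm, about 0.16 kg, with a slot 16 mm wide (y), 28 mm deep, open at the middle of its front (+x) edge, a prong each side. Origin: centre of the underside; z up. Black grip block on it: 34 (x) x 24 (y) mm, centre at x = -14 mm, top 46 mm above the underside. The tongue does not go in.
- holder_wide: loose flat aluminium slide holder, 70 (x) x 84 (y) x 8 mm, about 0.16 kg, with a slot 60 mm wide (y), 28 mm deep, open at the middle of its front (+x) edge, a prong each side. Origin: centre of the underside; z up. Black grip block on it: 34 (x) x 24 (y) mm, centre at x = -14 mm, top 46 mm above the underside. Much too loose on the tongue.
- jar_a: small closed amber jar, 40 mm across, 48 mm high, origin under its centre; a bystander.
- jar_b: small closed clear jar, 44 mm across, 55 mm high, origin under its centre; a bystander.
- dish: open glass dish, 90 mm across, 16 mm high, origin under its centre; a bystander.
- thumbscrew: brass thumbscrew standing on its 20 mm head, 24 mm high, origin under its centre; a bystander.
- screwdriver: screwdriver lying on the bench; a bystander.
There are look-alikes about, which are no part of the job. Leave any blue look-alike of the holder_mid alone.

How it is judged:
By the outcome, as a careful person would: the job done as asked, in the order asked, and still so for the second after the job is handed in, while the arm keeps its last pose, push and grip.
It also fails if it takes over 42 s, if anything falls off the work surface, if the arm or the gripper's body presses on something with over 40 N, if the wrist force passes 120 N, or if a joint passes its speed limit or range.

## Working session

There is one attempt and no reset: what is moved stays moved. The work goes in short steps, Python scripts to look and compute and a shell command to move; the robot and the scene stay as the last step left them, time stands still between calls to the robot, and variables do not carry over. Pictures are saved under pics/ and viewed, at most 10 in all, crops included, and the job is handed in when it is done.

```bash
ls; mkdir -p pics; cat > h.py <<'E'
import numpy as np,cv2,pickle
from workcell import manip
def snap(n,f=None):
    s=manip.sense(); c=manip.read_camera(n); c=dict(c); c['s']=s
    pickle.dump(c,open(f'pics/{f or n}.pkl','wb')); 
    cv2.imwrite(f'pics/{f or n}.png',c['image'][:,:,::-1]); return c
E
python3 - <<'E'
from h import *
a=snap('top','top0');b=snap('side','side0')
im=np.hstack([a['image'],b['image']])
print(manip.sense()); print(a['view'],a['fx'],a['cx'],a['cy'],b['view'])
E
```

```text
pics
{'clock': 0.1, 'joint_positions': array([-1.12699745e+00,  8.74382205e-02,  1.75198311e-01,  1.65978824e+00,
        6.07586517e-06,  1.57080414e+00]), 'qd': array([-0.00012556, -0.00072284,  0.00253185,  0.00039695,  0.00135994,
       -0.00024645]), 'joint_torque': array([-2.77586478e-04, -5.21563518e+01,  4.65652084e+01,  1.59423536e-02,
        4.41200569e-06,  5.80958215e-06]), 'tcp_pos': array([ 0.23606959, -0.49653538,  0.23062801]), 'ee_rot': array([-3.14036083e+00, -6.06623115e-06,  4.43791050e-01]), 'force': array([-0.051706  ,  1.04984274,  0.1567459 ]), 'wrist_torque': array([-0.0011314 , -0.01266237,  0.04422137]), 'finger_force': 0.0, 'grip_width': 0.08557571647909415}
[[-0.02760694 -0.99956507  0.01036987  0.07423814]
 [-0.98418742  0.02536355 -0.1753049   0.46432347]
 [ 0.17496564 -0.01504553 -0.98445958  0.96578538]
 [ 0.          0.          0.          1.        ]] 427.919140501046 251.35972484487328 198.79888519596568 [[-0.88324801 -0.46889922 -0.0025445   0.42657574]
 [-0.33139711  0.62806107 -0.70407048  0.16331276]
 [ 0.3317362  -0.62102561 -0.71012554  0.92745764]
 [ 0.          0.          0.          1.        ]]
```

View pics/top0.png

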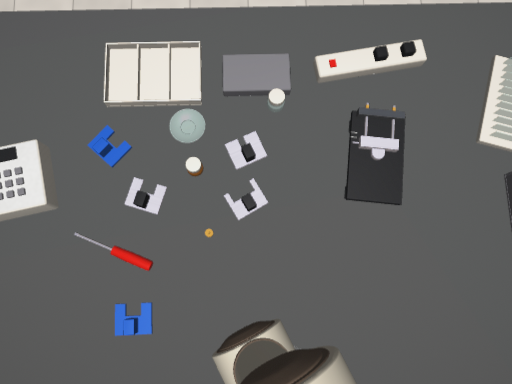

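View pics/side0.png

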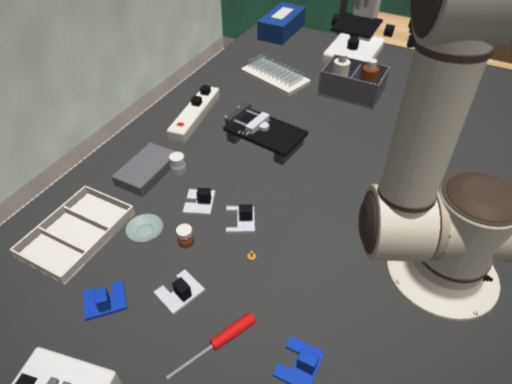

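Top view: three silver holders at (146,196), (246,150) and (246,200). Blue look-alikes are at (109,146) and (133,319), and the stand is at (377,155). I'll rectify crops onto the holder-top plane to compare the slots.

```bash
cat >> h.py <<'E'
def load(f): return pickle.load(open(f'pics/{f}.pkl','rb'))
def Rrpy(r):
    from scipy.spatial.transform import Rotation as R
    return R.from_euler('xyz',r).as_matrix()
def c2w(c):
    if 'view' in c: return np.linalg.inv(c['view'])
    T=np.eye(4);T[:3,:3]=Rrpy(c['s']['ee_rot']);T[:3,3]=c['s']['tcp_pos'];return T@c['hand_eye']
def onplane(c,px,z):
    px=np.atleast_2d(px).astype(float);T=c2w(c)
    d=np.c_[(px[:,0]-c['cx'])/c['fx'],(px[:,1]-c['cy'])/c['fy'],np.ones(len(px))]@T[:3,:3].T
    o=T[:3,3];return o+d*((z-o[2])/d[:,2])[:,None]
def rect(c,x0,x1,y0,y1,z,s=1000):
    # rectified view of plane z: up=+x, right=-y, s px per m
    W=np.array([[x1,y1,z],[x1,y0,z],[x0,y0,z],[x0,y1,z]]);V=np.linalg.inv(c2w(c))
    p=W@V[:3,:3].T+V[:3,3];p=np.c_[c['fx']*p[:,0]/p[:,2]+c['cx'],c['fy']*p[:,1]/p[:,2]+c['cy']]
    w,h=int((y1-y0)*s),int((x1-x0)*s)
    M=cv2.getPerspectiveTransform(p.astype('f4'),np.array([[0,0],[w,0],[w,h],[0,h]],'f4'))
    return cv2.warpPerspective(c['image'],M,(w,h),flags=cv2.INTER_CUBIC)
E
python3 - <<'E'
from h import *
c=load('top0')
def cen(p,z): return onplane(c,p,z)[0]
ims=[]
for p,z in [((146,196),.008),((246,150),.008),((246,200),.008)]:
    q=cen(p,z);print(p,q)
    ims.append(rect(c,q[0]-.065,q[0]+.065,q[1]-.065,q[1]+.065,z,2000))
q=cen((377,155),.05);print(q)
im=rect(c,q[0]-.13,q[0]+.13,q[1]-.1,q[1]+.1,.05,2000)
o=np.zeros((560,800,3),'u1')
for i,k in enumerate(ims): o[:260,i*265:i*265+260]=k
im=cv2.rotate(im,cv2.ROTATE_90_CLOCKWISE)[50:350];o[262:560,:520]=im[:298]
cv2.imwrite('pics/crop1.png',o[:,:,::-1])
g=c['image'].astype(int);m=((g.min(2)>130)).astype('u1')
n,l,s,ce=cv2.connectedComponentsWithStats(m)
for i in range(1,n):
    if 80<s[i,4]<1500: print(ce[i],s[i])
d=c['depth']
for p in [(146,196),(378,180),(388,143),(377,154)]:print(p,d[p[1],p[0]])
E
```

```text
(146, 196) [0.48541776 0.31664711 0.008     ]
(246, 150) [0.59512765 0.0712111  0.008     ]
(246, 200) [0.4693133  0.07440952 0.008     ]
[ 0.56262704 -0.23995257  0.05      ]Traceback (most recent call last):
  File "<stdin>", line 11, in <module>
ValueError: could not broadcast input array from shape (259,260,3) into shape (260,260,3)
```

```bash
sed -i 's/int((y1-y0)\*s),int((x1-x0)\*s)/round((y1-y0)*s),round((x1-x0)*s)/' h.py
python3 - <<'E'
from h import *
c=load('top0')
def cen(p,z): return onplane(c,p,z)[0]
ims=[]
for p,z in [((146,196),.008),((246,150),.008),((246,200),.008)]:
    q=cen(p,z)
    ims.append(rect(c,q[0]-.065,q[0]+.065,q[1]-.065,q[1]+.065,z,2000))
q=cen((377,155),.05)
im=rect(c,q[0]-.13,q[0]+.13,q[1]-.1,q[1]+.1,.05,2000)
o=np.zeros((560,800,3),'u1')
for i,k in enumerate(ims): o[:260,i*265:i*265+260]=k
im=cv2.rotate(im,cv2.ROTATE_90_CLOCKWISE)[50:350];o[262:560,:520]=im[:298]
cv2.imwrite('pics/crop1.png',o[:,:,::-1])
g=c['image'].astype(int);m=((g.min(2)>130)).astype('u1')
n,l,s,ce=cv2.connectedComponentsWithStats(m)
for i in range(1,n):
    if 80<s[i,4]<1500: print(ce[i],s[i])
E
```

```text
[186.92371996 125.29049112] [170 109  35  34 957]
[379.13928013 142.35837246] [361 117  38  42 639]
[245.18852459 149.5136612 ] [225 131  42  38 732]
[192.73333333 163.8974359 ] [185 157  16  15 195]
[145.55306428 196.35575486] [124 177  43  38 669]
[246.77133106 201.09215017] [224 178  44  42 586]
[ 92.60465116 241.03488372] [ 74 233  38  17  86]
[274.66197183 335.85211268] [254 325  36  26 284]
[227.33268859 364.23210832] [214 343  32  41 517]
[330.77575758 375.60808081] [307 360  42  24 495]
```

View pics/crop1.png

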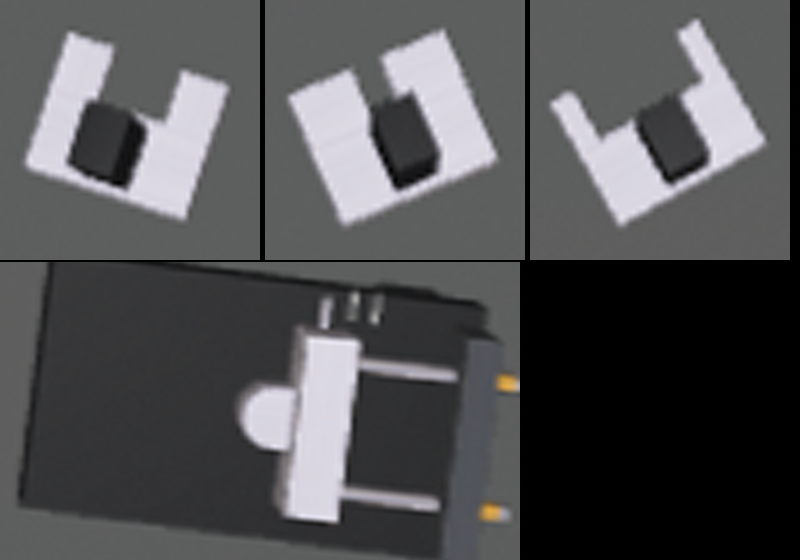

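The crop, left to right, shows:
- Candidate (146,196): its slot is about 71 px at 2 px/mm, so 36 mm. That makes it holder_mid.
- (246,150): holder_narrow, 16 mm slot.
- (246,200): holder_wide, 60 mm slot.
- The items at (109,146) and (133,319) are the blue look-alikes, so I leave them.

holder_mid is at about (0.487, 0.318) with yaw -18°. The stand is at about (0.559, -0.239) with yaw -7°. Moving now.

```bash
python3 -m handwheel '[0.7,0,0,0,0,0,0.3, 0.7,0,0,0,0,0,0.3, 0.7,0,0,0,0,0,0.3, 0.7,0,0,0,0,0,0.3, 0.7,0,0,0,0,0,0.3]' 60 &&
python3 -m handwheel '[0.7,-0.007,-0.3,0,0,0,0, 0.7,-0.007,-0.3,0,0,0,0, 0.7,-0.007,-0.3,0,0,0,0, 0.7,-0.007,-0.3,0,0,0,0, 0.7,-0.007,-0.3,0,0,0,0]'
```

```text
clock: 0.6
tcp_pos: [0.2361, -0.4966, 0.2308]
ee_rot: [-3.141, 0.001, -0.312]
force: [-0.2, -0.0, 0.7]
grip_width: 0.0596
finger_force: 0.0
clock: 1.1
tcp_pos: [0.2989, -0.2789, 0.231]
ee_rot: [-3.141, 0.0, -0.307]
force: [0.8, -0.1, 2.0]
grip_width: 0.0598
finger_force: 0.0
```

```bash
python3 -m handwheel '[0.7,-0.007,-0.3,0,0,0,0, 0.7,-0.007,-0.3,0,0,0,0, 0.7,-0.007,-0.3,0,0,0,0, 0.7,-0.007,-0.3,0,0,0,0, 0.7,-0.007,-0.3,0,0,0,0]' &&
python3 -m handwheel '[0.7,-0.007,-0.3,0,0,0,0, 0.7,-0.007,-0.3,0,0,0,0, 0.7,-0.007,-0.3,0,0,0,0, 0.7,-0.007,-0.3,0,0,0,0, 0.7,-0.007,-0.3,0,0,0,0]' &&
python3 -m handwheel '[0.7,-0.007,-0.3,0,0,0,0, 0.7,-0.007,-0.3,0,0,0,0, 0.7,-0.007,-0.3,0,0,0,0, 0.7,-0.007,-0.2,0,0,0,0, 0.7,0,0,0,0,0,0]'
python3 - <<'E'
from h import *
c=snap('wrist','w1');print(c['hand_eye'],c['fx'],c['s']['tcp_pos'],c['s']['ee_rot'])
E
```

```text
clock: 1.6
tcp_pos: [0.3538, -0.0904, 0.2313]
ee_rot: [-3.118, 0.0, -0.265]
force: [0.5, -0.3, 0.4]
grip_width: 0.0598
finger_force: 0.0
clock: 2.1
tcp_pos: [0.3701, -0.0109, 0.2464]
ee_rot: [-3.012, 0.002, -0.128]
force: [-1.0, -1.1, -0.7]
grip_width: 0.0598
finger_force: 0.0
clock: 2.6
tcp_pos: [0.3738, 0.05, 0.2729]
ee_rot: [-2.937, 0.002, -0.02]
force: [-0.1, 0.4, 0.7]
grip_width: 0.0594
finger_force: 0.0
[[-4.04627244e-04 -9.46435584e-01 -3.22892431e-01  8.40102884e-02]
 [ 9.99999802e-01 -5.38252427e-04  3.24547978e-04  1.80880390e-04]
 [-4.80961389e-04 -3.22892236e-01  9.46435615e-01 -1.41909842e-01]
 [ 0.00000000e+00  0.00000000e+00  0.00000000e+00  1.00000000e+00]] 275.0427196051029 [0.37378188 0.04999346 0.27286006] [-2.93709145e+00  1.82462630e-03 -2.01663795e-02]
```

View pics/w1.png

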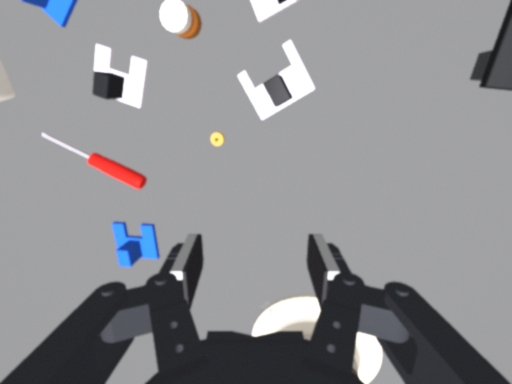

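The wrist view shows holder_mid at (120,77) and the wide one at (277,85). The tool has tilted and slowed, so I'm checking the joints before going on.

```bash
python3 - <<'E'
from h import *
s=manip.sense();print(s['joint_positions'],s['qd'])
E
python3 -m handwheel '[0.7,0,0,0,0,0,0]'; python3 - <<'E'
from h import *
s=manip.sense();print(s['joint_positions'],s['qd'])
E
```

```text
[-0.02218635 -0.31073694 -0.11605914  1.76791385  0.20368098  3.14061497] [-0.01833968 -0.00095979 -0.01560914 -0.00648764 -0.00988912  0.00057358]
clock: 2.75
tcp_pos: [0.3736, 0.0488, 0.2719]
ee_rot: [-2.938, 0.003, -0.023]
force: [-0.2, 0.5, 0.3]
grip_width: 0.0598
finger_force: 0.0
[-0.0235199  -0.31083729 -0.1170768   1.76768719  0.20341746  3.14058045] [-8.07469118e-03 -2.13679231e-03 -3.94751413e-03  7.87346106e-04
  8.44043052e-05  1.22173740e-03]
```

Joint 6 reached its limit, since yaw = q1 - q6 + π. I'll undo the tilt and use the half-turned grasp, yaw about 2.83.

```bash
python3 -m handwheel '[0.7,0,0,0,-0.2,0,0, 0.7,0,0,0,-0.2,0,-0.1, 0.7,0,0,0,0,0,-0.3, 0.7,0,0,0,0,0,-0.3, 0.7,0,0,0,0,0,-0.3]' &&
python3 -m handwheel '[0.7,0,0,0,0,0,-0.3, 0.7,0,0,0,0,0,-0.3,0.7,0,0,0,0,0,-0.3, 0.7,0,0,0,0,0,-0.3, 0.7,0,0,0,0,0,-0.3]' &&
python3 -m handwheel '[0.7,0,0,0,0,0,-0.3, 0.7,0,0,0,0,0,-0.3,0.7,0,0,0,0,0,-0.3, 0.7,0,0,0,0,0,-0.3, 0.7,0,0,0,0,0,-0.3]' &&
python3 -m handwheel '[0.7,0,0,0,0,0,-0.3, 0.7,0,0,0,0,0,-0.3,0.7,0,0,0,0,0,-0.3, 0.7,0,0,0,0,0,-0.3, 0.7,0,0,0,0,0,-0.3]'
python3 -c "
from h import *
print(manip.sense()['joint_positions'])"
```

```text
clock: 3.25
tcp_pos: [0.3737, 0.025, 0.2718]
ee_rot: [-3.123, -0.009, 0.508]
force: [-0.0, 1.0, 0.4]
grip_width: 0.0597
finger_force: 0.0
clock: 3.75
tcp_pos: [0.3736, 0.0249, 0.2718]
ee_rot: [-3.134, -0.02, 1.257]
force: [-0.4, 0.1, -0.5]
grip_width: 0.0593
finger_force: 0.0
clock: 4.25
tcp_pos: [0.3737, 0.0248, 0.2718]
ee_rot: [3.134, -0.02, 2.007]
force: [0.0, 0.7, 0.2]
grip_width: 0.0597
finger_force: 0.0
clock: 4.75
tcp_pos: [0.3737, 0.0248, 0.2718]
ee_rot: [3.122, -0.009, 2.757]
force: [-0.3, 0.3, -0.0]
grip_width: 0.0597
finger_force: 0.0
[ 0.05023943 -0.30547705 -0.10166541  1.77457181  0.02123445  0.43442597]
```

```bash
cat >> h.py <<'E'
def go(pos,yaw):
    from scipy.spatial.transform import Rotation as R
    s=manip.sense();A=R.from_euler('xyz',s['ee_rot']);B=R.from_euler('xyz',[np.pi,0,yaw])
    d=A.inv().apply(np.array(pos)-s['tcp_pos']);r=(A.inv()*B).as_rotvec()
    print('shift/0.15',np.round(d/.15,3),'turn/0.5',np.round(r/.5,3),'rows>=',np.linalg.norm(d)/.05,np.linalg.norm(r)/.15)
E
python3 -c "
from h import *
go([.474,.322,.17],2.831)"
```

```text
shift/0.15 [0.116 2.074 0.72 ] turn/0.5 [ 0.039 -0.016 -0.147] rows>= 6.5947937591633785 0.5106293892320708
```

```bash
python3 -m handwheel '[0.7,0,0,0,0.039,-0.016,-0.147, 0.7,-0.004,0.261,0.085,0,0,0, 0.7,-0.004,0.261,0.085,0,0,0, 0.7,-0.004,0.261,0.085,0,0,0, 0.7,-0.004,0.261,0.085,0,0,0]' &&
python3 -m handwheel '[0.7,-0.004,0.261,0.085,0,0,0, 0.7,-0.004,0.261,0.085,0,0,0, 0.7,-0.004,0.261,0.085,0,0,0, 0.7,-0.004,0.261,0.085,0,0,0, 0.7,0,0,0,0,0,0]'
python3 - <<'E'
from h import *
c=snap('wrist','w2');print(c['s']['tcp_pos'],c['s']['ee_rot'],c['s']['joint_positions'])
E
```

```text
clock: 5.25
tcp_pos: [0.425, 0.1745, 0.2204]
ee_rot: [3.141, 0.0, 2.825]
force: [0.6, -0.4, 1.0]
grip_width: 0.0595
finger_force: 0.0
clock: 5.75
tcp_pos: [0.4758, 0.324, 0.1662]
ee_rot: [-3.139, -0.003, 2.828]
force: [-0.9, -0.8, -1.1]
grip_width: 0.0596
finger_force: 0.0
[0.47576929 0.32395682 0.16622261] [-3.13873993e+00 -2.90646230e-03  2.82750317e+00] [5.97527246e-01 1.37615436e-01 1.05438358e-01 1.54265443e+00
 5.50332284e-04 9.11611471e-01]
```

View pics/w2.png

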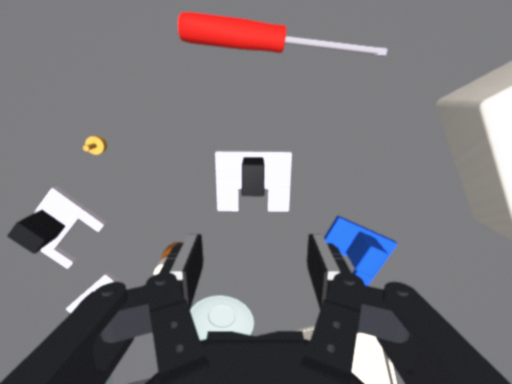

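Wrist view: holder_mid sits square to the tool, with its back edge (216,152)–(291,152), prong ends at row 211 and slot from about 238 to 268. Computing the grasp from it.

```bash
python3 - <<'E'
from h import *
c=load('w2');g=c['image'].astype(int)
m=((g.min(2)>150)).astype('u1');m[:,:200]=0;m[:,310:]=0;m[:135]=0;m[225:]=0
n,l,s,_=cv2.connectedComponentsWithStats(m);k=1+s[1:,4].argmax()
ys,xs=np.nonzero(l==k);P=onplane(c,np.c_[xs,ys],.008)[:,:2]
r=cv2.minAreaRect((P*1000).astype('f4'));print(r,cv2.boxPoints(r))
# black block top
m=((g.max(2)<45)).astype('u1');m[:,:230]=0;m[:,280:]=0;m[:145]=0;m[205:]=0
ys,xs=np.nonzero(m);print('blk',xs.min(),xs.max(),ys.min(),ys.max())
a=np.radians(-18);o=np.array(r[0])/1000
for yaw in (-.311,-.325): 
    f=np.array([np.cos(yaw),np.sin(yaw)]);print(o-.014*f)
E
```

```text
((487.5644836425781, 317.46099853515625), (87.27272033691406, 72.03095245361328), 72.01719665527344) [[439.83646 287.0754 ]
 [508.34863 264.8372 ]
 [535.2925  347.8466 ]
 [466.78033 370.0848 ]]
blk 244 262 159 164
[0.47423609 0.32174515]
[0.47429737 0.32193132]
```

```bash
python3 -c "
from h import *
go([.4742,.3218,.016],2.828)"
```

```text
shift/0.15 [ 0.004 -0.003  1.011] turn/0.5 [-0.006 -0.005 -0.002] rows>= 3.0330748365996056 0.02485034857904104
```

```bash
python3 -m handwheel '[0.6,0.006,-0.017,0,-0.006,-0.005,0, 0.6,0,0,0.25,0,0,0, 0.6,0,0,0.25,0,0,0, 0.6,0,0,0.25,0,0,0, 0.6,0,0,0.25,0,0,0]' &&
python3 -m handwheel '[0.6,0,0,0,0,0,0, 0,0,0,0,0,0,0, 0,0,0,0,0,0,0, 0,0,0,0,0,0,0, 0,0,0,0,0,0,0]' 90 && python3 -m handwheel '[0,0,0,0,0,0,0, 0,0,0,0,0,0,0, 0,0,0,0,0,0,0]' 90
```

```text
clock: 6.3
tcp_pos: [0.4748, 0.3185, 0.0202]
ee_rot: [3.137, 0.004, 2.824]
force: [-0.5, 0.3, 0.1]
grip_width: 0.051
finger_force: 0.0
clock: 6.8
tcp_pos: [0.476, 0.3205, 0.0236]
ee_rot: [3.135, 0.006, 2.826]
force: [-0.6, -1.8, 8.6]
grip_width: 0.0224
finger_force: 90.7
clock: 7.1
tcp_pos: [0.4761, 0.3204, 0.0236]
ee_rot: [3.135, 0.006, 2.826]
force: [0.4, -2.1, 8.8]
grip_width: 0.0222
finger_force: 90.7
```

```bash
python3 -m handwheel '[0,0,0,-0.1,0,0,0, 0,0,0,-0.2,0,0,0, 0,0,0,-0.2,0,0,0, 0,0,0,-0.2,0,0,0, 0,0,0,0,0,0,0]'
python3 - <<'E'
from h import *
c=snap('wrist','w3');s=snap('side','s3');print(c['s']['tcp_pos'],c['s']['ee_rot'],c['s']['force'])
cv2.imwrite('pics/c3.png',np.hstack([cv2.resize(c['image'],(400,300)),cv2.resize(s['image'][150:350,60:300],(360,300))])[:,:,::-1])
E
```

```text
clock: 7.6
tcp_pos: [0.476, 0.3209, 0.1319]
ee_rot: [3.131, 0.008, 2.826]
force: [0.5, -0.9, -0.7]
grip_width: 0.0222
finger_force: 89.3
[0.47599924 0.32087338 0.13191786] [3.13118742 0.00783603 2.82587888] [ 0.46055879 -0.94143493 -0.72847937]
```

View pics/c3.png

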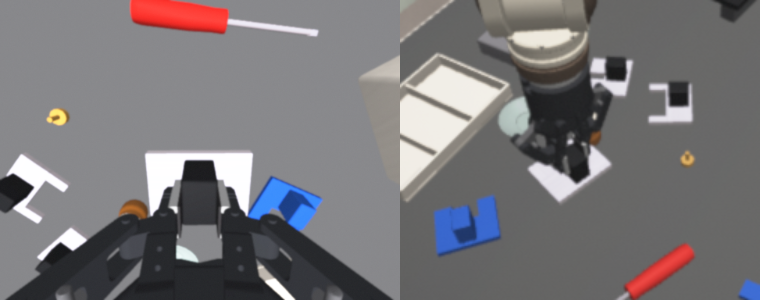

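The holder is gripped and lifted; its underside is 23.6 mm below the TCP. Next I refine the stand's pose from the first top picture.

```bash
python3 - <<'E'
from h import *
c=load('top0')
# rectify about stand at carriage top height, 2 px/mm ; bright = carriage top
x0,y1,s=.42,-.13,4000
im=rect(c,x0,.70,-.35,y1,.0705,s).astype(int)
m=(im.min(2)>150).astype('u1')
m=cv2.morphologyEx(m,cv2.MORPH_OPEN,np.ones((57,57),'u1')) # drops tongue? rods/marks
n,l,st,ce=cv2.connectedComponentsWithStats(m);k=1+st[1:,4].argmax()
ys,xs=np.nonzero(l==k);W=np.c_[.70-ys/s,y1-xs/s]
r=cv2.minAreaRect((W*1000).astype('f4'));print('carriage',r)
# plate: dark area on plane .05
im=rect(c,x0,.70,-.35,y1,.05,s).astype(int)
m=(im.max(2)<70).astype('u1')
print(np.percentile(im.max(2),[5,25,50,75,95]))
n,l,st,ce=cv2.connectedComponentsWithStats(m);k=1+st[1:,4].argmax();print(st[k])
C=cv2.findContours((l==k).astype('u1'),0,1)[0];C=max(C,key=len)[:,0]
W=np.c_[.70-C[:,1]/s,y1-C[:,0]/s]*1000
# front edge: for centre y range, min x; sides
th=np.radians(-7);f=np.array([np.cos(th),np.sin(th)]);n_=np.array([-f[1],f[0]])
u=W@f;v=W@n_;vm=np.median(v)
e=W[(u<u.min()+12)&(abs(v-(v.min()+v.max())/2)<50)]
L=cv2.fitLine(e.astype('f4'),2,0,.01,.01).ravel();print('front',L,np.degrees(np.arctan2(L[1],L[0])))
for sg in (1,-1):
    vv=sg*v;e=W[(vv>vv.max()-12)&(u>u.min()+15)&(u<u.min()+100)]
    L=cv2.fitLine(e.astype('f4'),2,0,.01,.01).ravel();print('side',sg,L,np.degrees(np.arctan2(L[1],L[0])))
E
```

```text
carriage ((575.2186279296875, -239.6134796142578), (90.04448699951172, 52.265785217285156), 83.02899932861328)
[ 48.  54.  93.  94. 182.]
[    95     74    642    961 373384]
front [ 1.2711571e-01  9.9188787e-01  4.4917065e+02 -2.2100000e+02] 82.697044
side 1 [ 9.8675680e-01 -1.6220684e-01  5.1337500e+02 -1.6284225e+02] -9.335012
side -1 [ 9.9163544e-01 -1.2907045e-01  4.9725000e+02 -2.9426855e+02] -7.41588
```

```bash
python3 -m handwheel '[0,0,0,-0.04,0,0,-0.194, 0,0,0,-0.04,0,0,-0.194, 0,-0.02,-0.14,0,0,0,0, 0,-0.042,-0.28,0,0,0,0, 0,-0.042,-0.28,0,0,0,0]' && python3 -m handwheel '[0,-0.042,-0.28,0,0,0,0, 0,-0.042,-0.28,0,0,0,0, 0,-0.042,-0.28,0,0,0,0, 0,-0.042,-0.28,0,0,0,0, 0,-0.042,-0.28,0,0,0,0]' && python3 -m handwheel '[0,-0.042,-0.28,0,0,0,0, 0,-0.042,-0.28,0,0,0,0, 0,-0.042,-0.28,0,0,0,0, 0,-0.042,-0.28,0,0,0,0, 0,-0.02,-0.14,0,0,0,0]' && python3 -m handwheel '[0,0,0,0,0,0,0]'
python3 -c "
from h import *
go([.4924,-.2304,.104],3.020)
print(manip.sense()['joint_positions'])"
```

```text
clock: 8.2
tcp_pos: [0.476, 0.2124, 0.1358]
ee_rot: [3.14, 0.002, 3.022]
force: [0.4, -0.4, -0.9]
grip_width: 0.0221
finger_force: 89.4
clock: 8.7
tcp_pos: [0.4818, -0.0005, 0.1358]
ee_rot: [3.139, 0.002, 3.02]
force: [0.4, 0.6, -1.3]
grip_width: 0.0224
finger_force: 89.4
clock: 9.2
tcp_pos: [0.4868, -0.1926, 0.135]
ee_rot: [3.139, 0.002, 3.018]
force: [-1.0, 0.3, -1.1]
grip_width: 0.0225
finger_force: 89.4
clock: 9.3
tcp_pos: [0.4869, -0.1921, 0.1349]
ee_rot: [3.139, 0.001, 3.017]
force: [-0.1, -0.2, -2.1]
grip_width: 0.0225
finger_force: 89.4
shift/0.15 [-0.068 -0.249  0.205] turn/0.5 [ 0.006  0.003 -0.007] rows>= 0.9894240085005501 0.03185946290529355
[-0.37764438  0.00795629 -0.09214289  1.47013122  0.00323449 -0.25257866]
```

```bash
python3 -m handwheel '[0,-0.034,-0.125,0,0.006,0.003,-0.007, 0,-0.034,-0.125,0,0,0,0, 0,0,0,0.1,0,0,0, 0,0,0,0.17,0,0,0, 0,0,0,0,0,0,0]'
python3 - <<'E'
from h import *
t=snap('top','t4');s=snap('side','s4');print(t['s']['tcp_pos'],t['s']['ee_rot'])
a=cv2.resize(t['image'][95:215,320:440],(400,400),interpolation=2);b=cv2.resize(s['image'][80:180,200:320],(400,333),interpolation=2)
o=np.zeros((400,800,3),'u1');o[:,:400]=a;o[:333,400:]=b
cv2.imwrite('pics/c4.png',o[:,:,::-1])
E
```

```text
clock: 9.8
tcp_pos: [0.4913, -0.2264, 0.0913]
ee_rot: [3.139, -0.005, 3.024]
force: [-0.1, 1.1, -1.6]
grip_width: 0.0219
finger_force: 89.3
[ 0.49126183 -0.22639161  0.09125418] [ 3.13928012 -0.00463972  3.02387443]
```

View pics/c4.png

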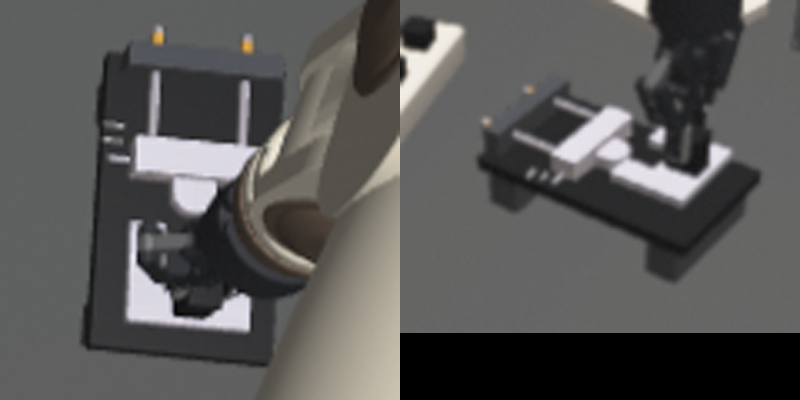

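Top crop: the holder's left edge runs from (133,222) to (127,320) and its back edge to (250,331). The carriage's left end is at about x=132, so the holder is roughly aligned and slightly left. The side crop shows it level over the plate.

```bash
python3 - <<'E'
from h import *
c=load('t4');zt=c['s']['tcp_pos'][2]-.0236+.008
O=np.array([.5604,-.2378]);th=-.1217;f=np.array([np.cos(th),np.sin(th)]);n=np.array([-f[1],f[0]])
S=lambda P:np.round(1000*np.c_[(P[:,:2]-O)@f,(P[:,:2]-O)@n],1)
px=lambda a:np.array(a)*.3+[320,95]
print('holder FL,BL,BR',S(onplane(c,px([(133,222),(127,320),(250,331)]),zt)))
t=c['s']['tcp_pos'];print('tcp',S(t[None]))
# subpixel holder left edge & carriage left edge via mask
m=(c['image'].astype(int).min(2)>150)
sub=c['image'].min(2).astype(float)
for nm,rows,z in(('holder',range(165,190,3),zt),('carr',range(137,148,2),.0705)):
    e=[]
    for r in rows:
        L=sub[r,350:372];g=np.diff(L);k=g.argmax();w=np.clip(g[max(k-1,0):k+2],0,None)
        e.append((350+max(k-1,0)+(w*np.arange(len(w))).sum()/w.sum()+.5,r))
    print(nm,S(onplane(c,e,z)).tolist())
E
```

```text
holder FL,BL,BR [[-25.2  44.3]
 [-94.8  44.9]
 [-94.4 -39.5]]
tcp [[-70.    2.9]]
holder [[-33.7, 47.5], [-40.8, 47.2], [-47.9, 47.1], [-55.0, 46.8], [-62.1, 46.7], [-69.2, 46.3], [-76.3, 46.9], [-83.3, 46.6], [-90.3, 46.8]]
carr [[35.9, 45.4], [31.1, 44.8], [26.2, 44.6], [21.3, 44.6], [16.4, 44.3], [11.1, 48.5]]
```

Holder origin is about 3.5 mm to the left. I'll correct that with a slight tilt trim and lower it onto the plate.

```bash
python3 -m handwheel '[0,0,-0.023,0,-0.008,-0.022,0.01, 0,0,0,0.04,0,0,0, 0,0,0,0.04,0,0,0, 0,0,0,0.02,0,0,0, 0,0,0,0,0,0,0]'; python3 -m handwheel '[0,0,0,0.008,0,0,0, 0,0,0,0,0,0,0]'
```

```text
clock: 10.4
tcp_pos: [0.4928, -0.2316, 0.0798]
ee_rot: [3.137, 0.012, 3.018]
force: [0.4, -0.2, -0.5]
grip_width: 0.0222
finger_force: 89.3
clock: 10.6
tcp_pos: [0.4932, -0.2317, 0.0792]
ee_rot: [3.138, 0.013, 3.018]
force: [0.0, 0.2, -2.1]
grip_width: 0.0223
finger_force: 89.3
```

```bash
python3 -m handwheel '[0,0,0.008,0.015,0,0.013,0, 0,0,0,0.012,0,0,0, 0,0,0,0,0,0,0]'; python3 -m handwheel '[0,0,0,0.01,0,0,0, 0,0,0,0,0,0,0]'
```

```text
clock: 10.9
tcp_pos: [0.4933, -0.2304, 0.0748]
ee_rot: [3.137, 0.006, 3.018]
force: [0.2, -1.1, -1.5]
grip_width: 0.0226
finger_force: 89.3
clock: 11.1
tcp_pos: [0.4934, -0.2305, 0.0737]
ee_rot: [3.138, 0.006, 3.018]
force: [0.6, 0.7, -1.4]
grip_width: 0.0225
finger_force: 89.4
```

```bash
python3 -m handwheel '[0,0,0,0.008,0,0,0, 0,0,0,0,0,0,0]'; python3 -m handwheel '[0,0,0,0.008,0,0,0, 0,0,0,0,0,0,0]'
python3 - <<'E'
from h import *
t=snap('top','t5');s=snap('side','s5');print(t['s']['tcp_pos'],t['s']['force'])
a=cv2.resize(t['image'][95:215,320:440],(400,400),interpolation=2);b=cv2.resize(s['image'][90:170,220:316],(400,333),interpolation=2)
o=np.zeros((400,800,3),'u1');o[:,:400]=a;o[:333,400:]=b
cv2.imwrite('pics/c5.png',o[:,:,::-1])
E
```

```text
clock: 11.3
tcp_pos: [0.4935, -0.2305, 0.0736]
ee_rot: [3.138, 0.007, 3.018]
force: [-2.5, 1.8, 7.3]
grip_width: 0.022
finger_force: 90.5
clock: 11.5
tcp_pos: [0.4935, -0.2305, 0.0736]
ee_rot: [3.138, 0.008, 3.018]
force: [-6.5, 2.9, 15.6]
grip_width: 0.0222
finger_force: 91.8
[ 0.49351309 -0.23054536  0.07364117] [-6.4700479   2.90371106 15.64883659]
```

View pics/c5.png

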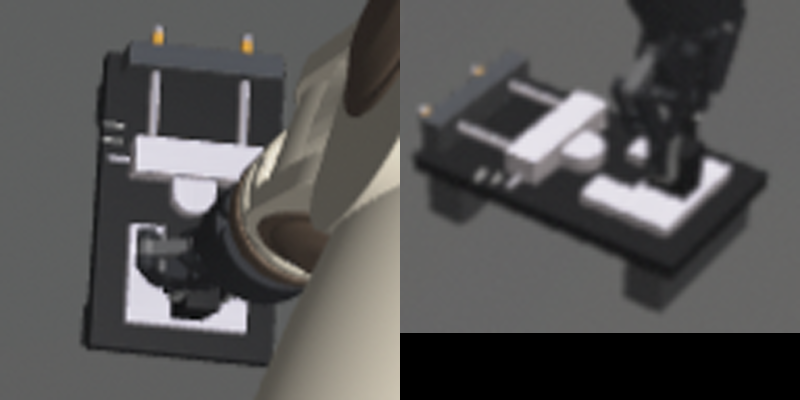

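Contact came exactly at the expected height and the holder lies flat: left edge x≈128 in the crop, carriage end ≈132. I'll check the lateral offset numerically and ease the down-press.

```bash
python3 -m handwheel '[0,0,0,-0.011,0,0,0, 0,0,0,0,0,0,0]'; python3 - <<'E'
from h import *
c=load('t5')
O=np.array([.5604,-.2378]);th=-.1217;f=np.array([np.cos(th),np.sin(th)]);n=np.array([-f[1],f[0]])
S=lambda P:np.round(1000*np.c_[(P[:,:2]-O)@f,(P[:,:2]-O)@n],1)
print('tcp',S(manip.sense()['tcp_pos'][None]))
im=c['image'].min(2).astype(float)
for nm,rows,z in(('holder',range(165,190,3),.058),('carr',range(137,148,2),.0705)):
    e=[]
    for r in rows:
        L=im[r,350:372];k=np.nonzero(L>130)[0][0];e.append((350+k-(L[k]-130)/(L[k]-L[k-1]),r))
    print(nm,S(onplane(c,e,z)).tolist())
# back right corner: right edge rows near 190
e=[]
for r in (186,188,190,192):
    L=im[r,370:410];k=np.nonzero(L>130)[0][-1];e.append((370+k+(L[k]-130)/(L[k]-L[k+1]),r))
print('right',S(onplane(c,e,.058)).tolist())
e=[]
for q in range(362,392,4):
    L=im[180:205,q];k=np.nonzero(L>130)[0][-1];e.append((q,180+k+(L[k]-130)/(L[k]-L[k+1])))
print('back',S(onplane(c,e,.058)).tolist())
E
```

```text
clock: 11.8
tcp_pos: [0.4936, -0.2306, 0.0736]
ee_rot: [3.138, 0.007, 3.018]
force: [-1.2, -0.7, 5.5]
grip_width: 0.022
finger_force: 90.5
tcp [[-67.2  -1. ]]
holder [[-28.6, 43.2], [-35.9, 43.2], [-43.2, 42.9], [-50.4, 43.1], [-57.6, 42.7], [-64.9, 43.1], [-72.1, 43.3], [-79.2, 43.0], [-86.4, 43.0]]
carr [[35.9, 45.5], [31.0, 45.1], [26.1, 44.9], [20.6, 51.3], [16.4, 44.8], [13.3, 26.6]]
right [[-71.1, -41.4], [-75.8, -41.7], [-80.6, -41.5], [-85.4, -41.6]]
back [[-91.4, 31.5], [-91.6, 22.2], [-91.4, 12.9], [-91.6, 3.5], [-91.6, -5.8], [-91.6, -15.1], [-91.7, -24.4], [-91.5, -33.7]]
```

Holder centre is at +0.75 mm with yaw aligned, and 36.5 mm to go to the carriage. Sliding it on.

```bash
python3 -m handwheel '[0,-0.04,-0.002,0,0,0,0, 0,-0.05,-0.002,0,0,0,0, 0,-0.05,0,0,0,0,0, 0,-0.04,0,0,0,0,0, 0,0,0,0,0,0,0]'; python3 -m handwheel '[0,-0.02,0,0,0,0,0, 0,0,0,0,0,0,0]'
```

```text
clock: 12.3
tcp_pos: [0.5209, -0.2347, 0.0737]
ee_rot: [3.138, 0.007, 3.018]
force: [0.6, -0.9, 5.3]
grip_width: 0.0227
finger_force: 90.2
clock: 12.5
tcp_pos: [0.5234, -0.235, 0.0737]
ee_rot: [3.138, 0.007, 3.018]
force: [-1.6, -0.1, 5.4]
grip_width: 0.0226
finger_force: 90.4
```

```bash
python3 -m handwheel '[0,-0.03,0,0,0,0,0, 0,-0.03,0,0,0,0,0, 0,0,0,0,0,0,0]'; python3 -m handwheel '[0,-0.03,0,0,0,0,0, 0,-0.03,0,0,0,0,0, 0,0,0,0,0,0,0, 0,0,0,0,0,0,0]'
python3 - <<'E'
from h import *
t=snap('top','t6');s=snap('side','s6');print(t['s']['tcp_pos'],t['s']['force'])
a=cv2.resize(t['image'][95:215,320:440],(400,400),interpolation=2);b=cv2.resize(s['image'][90:170,220:316],(400,333),interpolation=2)
o=np.zeros((400,800,3),'u1');o[:,:400]=a;o[:333,400:]=b
cv2.imwrite('pics/c6.png',o[:,:,::-1])
E
```

```text
clock: 12.8
tcp_pos: [0.5321, -0.236, 0.0736]
ee_rot: [3.138, 0.006, 3.018]
force: [-2.9, 0.8, 6.2]
grip_width: 0.0225
finger_force: 90.5
clock: 13.2
tcp_pos: [0.5401, -0.237, 0.0737]
ee_rot: [3.138, 0.005, 3.018]
force: [-6.8, 0.7, 9.0]
grip_width: 0.0224
finger_force: 90.8
[ 0.54012024 -0.23704548  0.07366641] [-6.82240865  0.69047348  9.02170085]
```

View pics/c6.png

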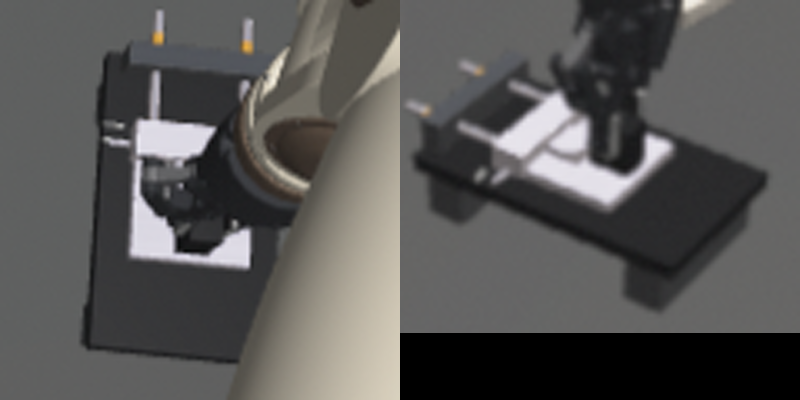

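Side and top crops: the tongue is in the slot, the prongs are against the carriage, and the pointer is near the first mark. By TCP travel the push is about 10 mm, so about 10 mm more.

```bash
python3 -m handwheel '[0,-0.03,0,-0.002,0,0,0, 0,-0.03,0,-0.002,0,0,0, 0,0,0,0,0,0,0, 0,0,0,0,0,0,0]'
python3 - <<'E'
from h import *
t=snap('top','t7');s=snap('side','s7');print(t['s']['tcp_pos'],t['s']['force'])
O=np.array([.5604,-.2378]);th=-.1217;f=np.array([np.cos(th),np.sin(th)]);n=np.array([-f[1],f[0]])
S=lambda P:np.round(1000*np.c_[(P[:,:2]-O)@f,(P[:,:2]-O)@n],1)
for k in('t5','t6','t7'):
    c=load(k);im=c['image'].min(2).astype(float);e=[];h=[]
    for q in (363,364,370,371,372):   # carriage rear edge, away from rod
        L=im[118:160,q];b=np.nonzero((L[:-2]>150)&(L[1:-1]>150)&(L[2:]>150))[0]
        if len(b): i=b[0];e.append((q,118+i-(L[i]-130)/max(L[i]-L[i-1],1)))
    for q in range(362,388,4):
        L=im[160:205,q];i=np.nonzero(L>130)[0][-1];h.append((q,160+i+(L[i]-130)/(L[i]-L[i+1])))
    print(k,'rear',S(onplane(c,e,.0705))[:,0],'hback',S(onplane(c,h,.058))[:,0],'tcp',S(c['s']['tcp_pos'][None]))
a=cv2.resize(t['image'][120:170,345:395],(400,400),interpolation=2);b=cv2.resize(s['image'][100:150,230:280],(400,400),interpolation=2)
o=np.hstack([a,b]);cv2.imwrite('pics/c7.png',o[:,:,::-1])
E
```

```text
clock: 13.7
tcp_pos: [0.5483, -0.238, 0.0737]
ee_rot: [3.138, 0.003, 3.017]
force: [-9.7, 1.4, 7.3]
grip_width: 0.0228
finger_force: 90.6
[ 0.54825831 -0.23799724  0.07371505] [-9.67093249  1.40331334  7.25042149]
t5 rear [41.  41.6 41.2 41.4 41.5] hback [-91.4 -91.6 -91.4 -91.6 -91.6 -91.6 -91.7] tcp [[-67.3  -0.9]]
t6 rear [52.5 53.  53.3 52.5 52.6] hback [-44.8 -44.5 -44.4 -44.7 -44.8 -44.7 -44.8] tcp [[-20.2  -1.7]]
t7 rear [61.6 61.  61.4 61.1 61.3] hback [-36.5 -36.3 -36.6 -36.2 -36.6 -36.7 -36.6] tcp [[-12.   -1.7]]
```

View pics/c7.png

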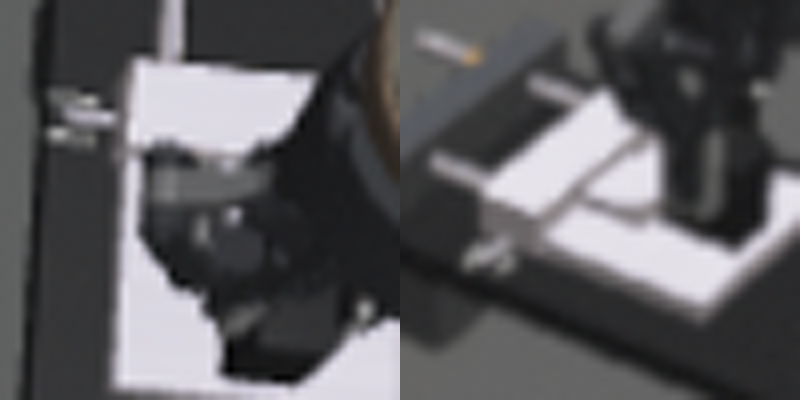

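The pointer at crop (100,117) lies between the marks at rows 97 and 132. Carriage travel is 19 to 20 mm and the push about 9.8 N. A tiny nudge to centre it, then settle and verify.

```bash
python3 -m handwheel '[0,-0.005,0,0,0,0,0, 0,0,0,0,0,0,0, 0,0,0,0,0,0,0, 0,0,0,0,0,0,0, 0,0,0,0,0,0,0]'; python3 -m handwheel '[0,0,0,0,0,0,0, 0,0,0,0,0,0,0, 0,0,0,0,0,0,0, 0,0,0,0,0,0,0, 0,0,0,0,0,0,0]'
python3 - <<'E'
from h import *
t=snap('top','t8');snap('side','s8')
a=load('t5')['image'][118:155,348:364].max(2);b=t['image'][118:155,348:364].max(2)
# pointer/marks brightness profile along rows, columns 351-358
for k in (a,b): print(k[:,3:11].mean(1).round().astype(int).tolist())
E
```

```text
clock: 14.3
tcp_pos: [0.5484, -0.238, 0.0737]
ee_rot: [3.138, 0.002, 3.017]
force: [-13.5, 1.8, 8.6]
grip_width: 0.0223
finger_force: 90.7
clock: 14.8
tcp_pos: [0.5484, -0.238, 0.0737]
ee_rot: [3.138, 0.002, 3.017]
force: [-13.3, 1.6, 8.9]
grip_width: 0.0225
finger_force: 90.7
[47, 48, 49, 48, 48, 49, 49, 49, 50, 50, 51, 51, 51, 70, 107, 79, 52, 53, 100, 93, 63, 54, 54, 91, 154, 111, 57, 55, 56, 58, 55, 54, 54, 54, 54, 54, 54]
[48, 48, 48, 48, 49, 49, 49, 49, 49, 50, 51, 51, 52, 70, 108, 103, 148, 107, 103, 94, 63, 55, 54, 54, 54, 54, 53, 54, 54, 55, 54, 55, 55, 55, 55, 55, 55]
```

The pointer's centroid row is 16.2 against a marks' midpoint of 16.3, so about 20.4 mm of push. The last nudge only built up static friction, so I ease it slightly.

```bash
python3 -m handwheel '[0,0.003,0,-0.002,0,0,0, 0,0,0,0,0,0,0, 0,0,0,0,0,0,0, 0,0,0,0,0,0,0, 0,0,0,0,0,0,0]'; python3 - <<'E'
from h import *
b=snap('top','t9')['image'][118:155,348:364].max(2);print(b[12:22,3:11].mean(1).round().astype(int).tolist())
print(manip.close_job())
E
```

```text
clock: 15.4
tcp_pos: [0.5484, -0.238, 0.0738]
ee_rot: [3.137, 0.002, 3.017]
force: [-10.0, 1.5, 5.5]
grip_width: 0.0221
finger_force: 90.1
[51, 70, 107, 103, 148, 107, 103, 94, 63, 55]
the job is handed in; nothing more can be done
None
```

The job is handed in at 15.4 s: `holder_mid` is on the tongue and pushed up against the carriage, still gripped and pushed at about 10 N, with the pointer within about half a millimetre of midway between the marks (about 20 mm of push).

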